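# Close a layer of tapered test ingots and key it with a crosswise one

### The job

Finish the little stack of tapered metal ingots on the blue stacking board. Lay the ingot that stands on its end upside down, narrow face down, into the gap between the two ingots on the board and push it home against the dark raised block; then press the outer ingot sideways, firmly with about 10 N but never over 30 N, until all three lie snug together against the low fence, flat on the board. After that slide the fourth ingot off the raised block, without lifting it up, onto the middle of this layer so that it lies flat across the three, wide face down as it is; leave the small beaker where it stands.

Things in the scene. Friction and masses are not known exactly. Their poses are not given: they have to be found in the camera images.
- stack_board: Fixed stacking board, blue plate 217 x 170 x 6 mm. Origin on the bench under the centre of the finished layer; x along the lying ingots towards the raised block, y from fence to open side, z up. Plate: x -100..+117, y -78..+92, top z 6 mm. Finished layer: x -55..+55, centres at x 0, y -40 (fence ingot), 0 (inverted), +40 (outer), z 20, flat top at z 34.
- block_top (a point): Centre of the top of the dark steel raised block fixed on the board: 62 (board x) x 130 (board y) mm, top 36 mm above the bench. In the board's frame x +55..+117, y -65..+65; its face at x = +55 is the end stop of the layer. Axes as the board's.
- fence_face (a point): Point on the inner face of the low dark fence fixed on the board, at the middle of its length and its top edge: board x 0, y -64, z 24 mm. The fence is 10 mm thick and 110 mm long (board x -55..+55). Axes as the board's.
- ingot_fence_mid (a point): Centre of the loose ingot lying wide face down beside the fence, within 8 mm of the end stop. All four ingots are equal: 110 mm long, square ends, 28 mm thick, trapezoidal section with wide face 48 mm, opposite parallel narrow face 32 mm, sides sloping 16 degrees, about 0.33 kg. Axes: x along its length, z from wide to narrow face (up).
- ingot_outer_mid (a point): Centre of the loose ingot that lies wide face down on the open side (+y of the board), 12 to 20 mm too far from the fence. To be pressed sideways. Pressed against the middle ingot and the fence it stops dead: the contact is hard, so feel for the force. Axes: x along its length, z from wide to narrow face (up).
- ingot_standing_mid (a point): Centre of the equal loose ingot that stands on its end on the bench (110 mm tall), to the left or the right of the board. Axes: z along its length (up at first), x from the wide to the narrow face (at first within 0.5 rad of the board's x axis), y across. Its wide and narrow faces are 28 mm apart and parallel, at x -14 and +14 mm. A light push (about 0.5 N) at the top tips it over its lower edge.
- ingot_cross_mid (a point): Centre of the equal loose ingot that lies wide face down on the raised block, crosswise: its length (its x axis) along the board's y, within 0.08 rad, z up. Its underside starts 2 mm above the top of the layer.
- beaker_small_mid (a point): Centre of a small loose glass beaker, 56 mm wide and 62 mm high, standing on the bench on the side of the board where the standing ingot is not. To be left alone.

How it is judged (in metres and radians):
On the way, in this order (a step that is already met when the one before it is completed fails the run):
1. the standing ingot lies upside down, narrow face down, on the board in the gap between the two lying ingots (angle between ingot_standing_mid's own x axis and vertical above 3.06 rad and z of ingot_standing_mid in the frame of stack_board below 0.0225 m and x of ingot_standing_mid in the frame of stack_board above -0.05 m and y of ingot_standing_mid in the frame of stack_board between -0.015 and 0.035 m), for 0.2 s.
2. the three ingots lie flat and snug against one another and the fence, the middle one home against the raised block, while the outer one is pressed against the middle one (angle between ingot_standing_mid's own x axis and vertical above 3.09 rad and z of ingot_standing_mid in the frame of stack_board below 0.0222 m and x of ingot_standing_mid in the frame of stack_board above -0.006 m and y of ingot_fence_mid in the frame of stack_board below -0.0375 m and y of ingot_standing_mid in the frame of stack_board below 0.003 m and y of ingot_outer_mid in the frame of stack_board below 0.0435 m and angle between the x axis of ingot_outer_mid and the x axis of stack_board, either way round below 0.04 rad and angle between each of ingot_outer_mid, ingot_fence_mid's own z axis and vertical below 0.05 rad and contact force between ingot_outer and ingot_standing above 4 N), for 0.1 s.
At the end, for the whole second after the job is handed in: Three ingots flat on the board, the middle one narrow face down and within 6 mm of the block (others 20 mm), each within 3 to 4.5 mm of its snug place; the fourth flat on them, wide face down, within 0.2 rad of crosswise, its centre within 25 mm along and 16 mm across of the layer's middle (angle between ingot_standing_mid's own x axis and vertical above 3.09 rad and z of ingot_standing_mid in the frame of stack_board below 0.0222 m and x of ingot_standing_mid in the frame of stack_board above -0.006 m and y of ingot_fence_mid in the frame of stack_board below -0.037 m and y of ingot_standing_mid in the frame of stack_board below 0.004 m and y of ingot_outer_mid in the frame of stack_board below 0.0445 m and angle between the x axis of ingot_outer_mid and the x axis of stack_board, either way round below 0.05 rad and angle between each of ingot_outer_mid, ingot_fence_mid's own z axis and vertical below 0.05 rad and x of each of ingot_fence_mid, ingot_outer_mid in the frame of stack_board above -0.02 m and angle between ingot_cross_mid's own z axis and vertical below 0.04 rad and z of ingot_cross_mid in the frame of stack_board between 0.046 and 0.0505 m and x of ingot_cross_mid in the frame of stack_board between -0.025 and 0.025 m and y of ingot_cross_mid in the frame of stack_board between -0.016 and 0.016 m and angle between the x axis of ingot_cross_mid and the y axis of stack_board, either way round below 0.2 rad); the robot touches nothing.
It fails at once if the fourth ingot is lifted more than 15 mm instead of slid (z of ingot_cross_mid in the frame of stack_board above 0.065 m).
It fails at once if the small beaker is moved by more than 30 mm (distance of beaker_small_mid from where it was at the start of the episode above 0.03 m).
It fails at once if the outer ingot is pressed against the lying middle ingot with over 35 N (contact force between ingot_outer and ingot_standing above 35 N and angle between ingot_standing_mid's own x axis and vertical above 3 rad and angular speed of ingot_standing below 0.1 rad/s).
It also fails if it takes over 66 s, if anything falls off the work surface, if the arm or the gripper's body presses on something with over 40 N, if the wrist force passes 120 N, or if a joint passes its speed limit or range.

### The arm

A 6-joint arm with a two-finger parallel gripper is mounted at the origin on a cart in front of the work surface, level with it; the furniture and walls round the work are solid. World frame = base frame: x ahead of the robot, y to its left, z up, the work surface at z = 0. Lengths are in m, angles in degrees, forces in N, time in s.
With the tool pointing down it reaches from about 0.325 to 1 m from the base axis. Payload 5.1 kg.
Tool frame: the origin (TCP) lies on the centre line of the jaws, within the pads' length; the fingertips stand 11 mm ahead of it and the grasp point (between the pads) lies 8 mm behind it (env.tip_extent is the distance from the TCP to the fingertips, in m); z points along the fingers, x is the direction in which the jaws open and shut, and the axes are right-handed (so a half turn about z gives the same grasp; the last joint's range is limited). The gripper opens to 85 mm and grips with 20 to 120 N. Pads are 22 mm wide; open, the fingers measure 114 mm over their backs; the gripper's body (76 mm by 85 mm) begins 54 mm behind the grasp point. The pads swing forward as they close: fully open they stand 13 mm farther back than shut.
Start: joints at [68.663, 7.093, 94.555, -0, 78.352, -4.733], TCP at [0.186, 0.623, 0.242] pointing down, gripper open.
Joint ranges: [-149.61, 149.61], [-58.7, 133.49], [1.44, 155.28], [-77.14, 257.14], [18.33, 153.61], [-166.67, 166.67]. Speed limits (degrees/s): [147.25, 147.25, 180, 180, 180, 180].

### API

Orientations are given as [roll, pitch, yaw] about the fixed x, y, z axes, in that order (R = Rz(yaw) Ry(pitch) Rx(roll)).
In Python, from cell import env, hand, solver, read_camera, calibration gives the robot as it stands. Calls block until the motion is done:
- env.move_to(position, orientation): joint-space move of the TCP to a pose.
- env.servo_line(position, rotation=None, v=0.15, threshold=None): straight line of the TCP; rotation=None keeps the orientation; v is the mean speed in m/s. With threshold (N) it stops when the force on the tool has changed by that much, and returns True; else False.
- env.move_j(angles): joint-space move.
- hand.grip(opening): opening from 0.0 (shut) to 1.0 (fully open); the grip force is fixed at half the most; returns when the fingers have stopped.
- env.sleep(seconds).
- solver.solve_ik(position, orientation): joint angles nearest the present ones, or None.
- read_camera(name): name is "scene" or "side" or "wrist"; returns the picture (480x640x3 uint8, red, green, blue); there is no depth.
- calibration(name): a dict with "fx", "fy", "cx", "cy" (pixels), "k1" (the pictures are not rectified: a ray, as slopes to the right and down, at radius r is drawn at 1 + k1 r^2 times it, then the intrinsics apply), "R" (3x3) and "t" (3): a world point X has camera coordinates R X + t; the wrist camera has in their place "tool_from_camera" (4x4, takes a point from camera to tool coordinates, whose origin is the TCP and whose axes are the tool frame's). Camera axes: x right, y down, z forward; pixel columns grow to the right and rows downward; lengths in m; the calibration is good to about 2 mm. A picture is of the moment at which its call begins: read the wrist's pose just before it. calibration takes no time and is no camera call.
A pose or a line that the arm cannot do raises env.Unreachable and nothing moves.
- env.close_job(): hands the job in, once; it reports no verdict.
Readings, each from a call of its own:
- env.read_time_s(): time.
- env.read_joint_pos(): joint angles.
- env.read_joint_vel(): joint speeds.
- env.read_effort(): joint torques, N m.
- env.read_position(): TCP position.
- env.read_eef_rot(): TCP orientation.
- env.read_contact_force(): force on the tool from outside, world axes, zero at the start.
- env.read_ft_torque(): the same for the moment, N m.
- env.read_grip_width(): opening from 0.0 (shut) to 1.0 (fully open).
Only numpy, scipy, OpenCV 4.12 (cv2) and the standard library are available. Lean on these libraries where they do the work, as an engineer would, in place of code of your own. Each camera call takes 0.05 s, during which the arm holds its last target. There are 200 camera calls.

## Working session

There is one attempt and no reset: what is moved stays moved. The work goes in short steps, each a Python script; the robot and the scene stay as the last script left them, time stands still between calls to the robot, and variables do not carry over. Pictures are saved under pics/ and viewed, about 8 in all and at most 12, crops included, and the job is handed in when it is done.

```bash
ls; mkdir -p pics; python3 - <<'E'
from cell import env, hand, solver, read_camera, calibration
import cv2, numpy as np
for n in ("scene","side","wrist"):
    im=read_camera(n); cv2.imwrite(f"pics/{n}0.png",im[:,:,::-1])
    c=calibration(n); print(n,{k:np.round(np.array(v),4).tolist() for k,v in c.items()})
print(env.read_time_s(),env.read_position(),env.read_eef_rot(),env.tip_extent)
E
```

```text
pics
scene {'fx': 469.6969, 'fy': 469.6969, 'cx': 325.8472, 'cy': 245.558, 'k1': -0.0368, 'R': [[0.7011, -0.713, 0.0075], [-0.5513, -0.5487, -0.6285], [0.4523, 0.4366, -0.7777]], 't': [-0.2883, 0.4283, 0.6441]}
side {'fx': 515.841, 'fy': 515.841, 'cx': 324.7079, 'cy': 242.1624, 'k1': -0.1324, 'R': [[-0.1363, 0.9905, 0.0206], [0.5591, 0.094, -0.8238], [-0.8179, -0.1007, -0.5665]], 't': [-0.0914, -0.2876, 1.3819]}
wrist {'fx': 380.1022, 'fy': 380.1022, 'cx': 315.0051, 'cy': 239.1527, 'k1': -0.0155, 'tool_from_camera': [[1.0, -0.0004, 0.0002, 0.0009], [0.0003, 0.9487, 0.3162, -0.0812], [-0.0004, -0.3162, 0.9487, -0.1308], [0.0, 0.0, 0.0, 1.0]]}
0.15 [0.18561797 0.62246952 0.24135318] [-1.79991497e+02  9.07802235e-02  7.33943129e+01] 0.011
```

View pics/scene0.png

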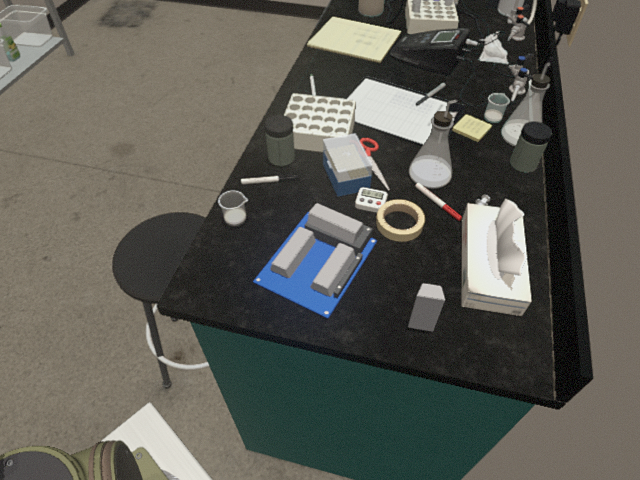

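View pics/side0.png

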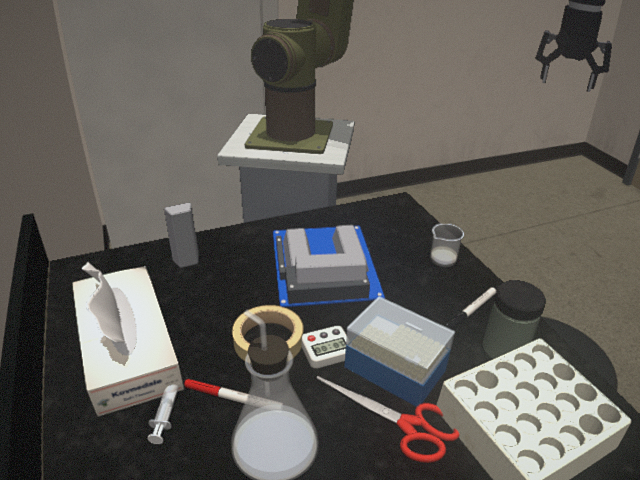

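The scene view shows the blue plate with corners near (258,281), (327,313) and (376,240), the standing ingot at (427,307), and the beaker at (233,208). The side view shows the ingot at (183,235). Next I'll get rough positions for these.

```bash
cat > h.py <<'E'
from cell import env, hand, solver, read_camera, calibration
import cv2, numpy as np
from scipy.spatial.transform import Rotation as Rot
def cam(name, pose=None):
    c=calibration(name)
    if name=="wrist":
        T=np.eye(4); p,r=pose; T[:3,:3]=Rot.from_euler('xyz',r,degrees=True).as_matrix(); T[:3,3]=p
        M=T@np.array(c["tool_from_camera"]); R=M[:3,:3]; o=M[:3,3]
    else:
        R=np.array(c["R"]).T; o=-R@np.array(c["t"])
    return c,R,o
def rays(C,uv):
    c,R,o=C; uv=np.atleast_2d(np.array(uv,float))
    K=np.array([[c["fx"],0,c["cx"]],[0,c["fy"],c["cy"]],[0,0,1]])
    n=cv2.undistortPoints(uv.reshape(-1,1,2),K,np.array([c["k1"],0,0,0.]))[:,0]
    return np.c_[n,np.ones(len(n))]@R.T
def on_plane(C,uv,z):
    d=rays(C,uv); o=C[2]; return o+d*((z-o[2])/d[:,2])[:,None]
def project(C,X):
    c,R,o=C; p=(np.atleast_2d(X)-o)@R; p=p[:,:2]/p[:,2:]; p=p*(1+c["k1"]*(p**2).sum(1))[:,None]
    return p*c["fx"]+[c["cx"],c["cy"]]
def snap(name,fn=None):
    pose=(env.read_position(),env.read_eef_rot()) if name=="wrist" else None
    im=read_camera(name)
    if fn: cv2.imwrite(f"pics/{fn}.png",im[:,:,::-1]); np.save(f"pics/{fn}.npy",np.array(pose,dtype=float) if pose else 0)
    return im,cam(name,pose)
E
python3 - <<'E'
from h import *
np.set_printoptions(precision=4,suppress=True)
S=cam("scene");D=cam("side")
print("cams",S[2],D[2])
print("plate scene",on_plane(S,[(258,281),(327,313),(376,240)],.006)[:,:2])
print("plate side",on_plane(D,[(283,304),(381,298),(366,227),(275,232)],.006)[:,:2])
print("stand bottom scene",on_plane(S,[(409,328),(432,330)],0)[:,:2],"top",on_plane(S,[(416,295),(441,301),(443,288),(422,284)],.11)[:,:2])
print("stand top side",on_plane(D,[(166,209),(188,212),(191,205),(168,206)],.11)[:,:2], "bot",on_plane(D,[(176,266),(198,263)],0)[:,:2])
print("beaker",on_plane(S,[(233,222)],0)[:,:2],on_plane(D,[(446,262)],0)[:,:2])
E
```

```text
cams [ 0.1469 -0.2518  0.7723] [1.2785 0.2568 0.5478]
plate scene [[0.4337 0.2102]
 [0.4778 0.0624]
 [0.6784 0.1136]]
plate side [[0.6779 0.1189]
 [0.6386 0.2716]
 [0.4314 0.2326]
 [0.4782 0.0623]]
stand bottom scene [[ 0.5646 -0.0659]
 [ 0.5913 -0.099 ]] top [[ 0.5627 -0.0619]
 [ 0.5826 -0.0989]
 [ 0.6063 -0.086 ]
 [ 0.5877 -0.0555]]
stand top side [[ 0.594  -0.0938]
 [ 0.5972 -0.054 ]
 [ 0.5748 -0.057 ]
 [ 0.5842 -0.0943]] bot [[ 0.6043 -0.0886]
 [ 0.5893 -0.0531]]
beaker [[0.4993 0.3734]] [[0.5139 0.3837]]
```

```bash
cat >> h.py <<'E'
def frame(z,x):
    z=np.array(z,float);z/=np.linalg.norm(z);x=np.array(x,float);x-=z*(x@z);x/=np.linalg.norm(x)
    return Rot.from_matrix(np.c_[x,np.cross(z,x),z])
def eul(R): return R.as_euler('xyz',degrees=True)
def lean(yaw,a,sx=1):
    """fingers lean: pointing along yaw (deg), a deg below horizontal; jaw axis in the vertical plane"""
    f=np.array([np.cos(np.radians(yaw)),np.sin(np.radians(yaw)),0]);c,s=np.cos(np.radians(a)),np.sin(np.radians(a))
    return frame(c*f+[0,0,-s],sx*np.array([s*f[0],s*f[1],c]))
E
python3 - <<'E'
from h import *
np.set_printoptions(precision=1,suppress=True)
O=np.array([.5554,.1627,0]);yb=14.3
B=Rot.from_euler('z',yb,degrees=True)
for opt,yaw,bx in (("b",yb,-.045),("a",yb+180,.045)):
  for sx in (1,-1):
    for a in (10,20,30,40,50,60,70,80,90):
        p=O+B.apply([bx,.006,0])+[0,0,.02+.1*np.sin(np.radians(a))]
        q=solver.solve_ik(p,eul(lean(yaw,a,sx))); print(opt,sx,a,None if q is None else np.array(q))
# stand grasp
for y in (0,10,20,190,-170): print(y,solver.solve_ik([.583,-.076,.1],[180,0,y]))
E
```

```text
b 1 10 None
b 1 20 None
b 1 30 None
b 1 40 None
b 1 50 [ 10.  -18.4 139.5   8.4  19.1 -11.3]
b 1 60 [ 10.4 -16.  133.7   3.6  32.4  -6.4]
b 1 70 [ 10.8 -12.  127.6   1.7  44.4  -4.5]
b 1 80 [ 11.1  -7.  121.5   0.7  55.5  -3.5]
b 1 90 [ 11.4  -1.3 115.6  -0.   65.7  -2.9]
b -1 10 [  8.6  10.3 147.9 173.4  58.3   2.5]
b -1 20 [  8.8  -3.8 149.5 171.2  35.9   5.3]
b -1 30 None
b -1 40 None
b -1 50 None
b -1 60 None
b -1 70 None
b -1 80 None
b -1 90 None
a 1 10 None
a 1 20 None
a 1 30 None
a 1 40 None
a 1 50 None
a 1 60 None
a 1 70 None
a 1 80 None
a 1 90 None
a -1 10 [ 12.5  59.7  63.2  -2.5 137.1  -2.2]
a -1 20 [ 12.5  53.5  66.9  -2.2 129.5  -2. ]
a -1 30 [ 12.5  47.2  71.2  -1.9 121.6  -1.9]
a -1 40 [ 12.4  40.7  75.8  -1.6 113.4  -1.8]
a -1 50 [ 12.3  34.2  80.8  -1.3 104.9  -1.8]
a -1 60 [12.2 27.8 86.1 -1.  96.  -1.9]
a -1 70 [12.1 21.5 91.8 -0.7 86.7 -2. ]
a -1 80 [12.  15.5 97.7 -0.4 76.8 -2.2]
a -1 90 [ 11.8   9.8 103.8  -0.   66.4  -2.5]
0 [-12.7   6.8 109.3  -0.   63.9 -12.7]
10 [-12.7   6.8 109.3  -0.   63.9 -22.7]
20 [-12.7   6.8 109.3  -0.   63.9 -32.7]
190 [-12.7   6.8 109.3   0.   63.9 157.3]
-170 [-12.7   6.8 109.3   0.   63.9 157.3]
```

```bash
python3 - <<'E'
from h import *
env.move_to([.56,.09,.30],[180,0,104])
im,C=snap("wrist","w1"); print(env.read_time_s(),env.read_position(),env.read_joint_pos())
E
```

```text
2.525 [0.5598976  0.09070146 0.29988093] [ 3.77439838e+00 -5.07759832e+00  1.01379653e+02  1.04086700e-02
  8.37081975e+01 -1.00285207e+02]
```

View pics/w1.png

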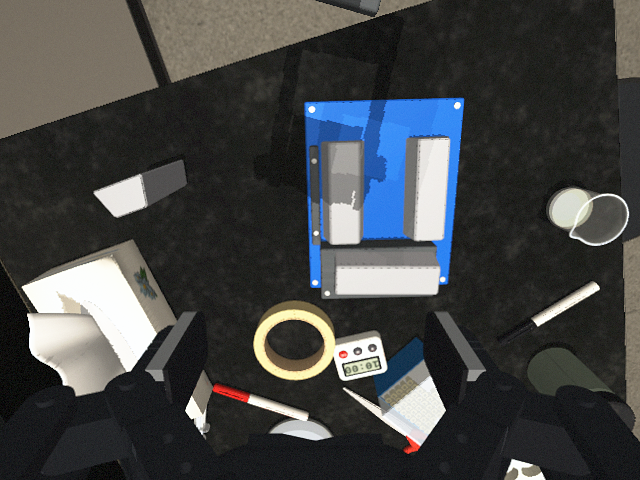

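```bash
cat > m.py <<'E'
from h import *
np.set_printoptions(precision=4,suppress=True)
im=cv2.imread("pics/w1.png"); C=cam("wrist",np.load("pics/w1.npy"))
hsv=cv2.cvtColor(im,cv2.COLOR_BGR2HSV)
m=cv2.inRange(hsv,(100,120,40),(125,255,255)); m[:,:295]=0;m[:,475:]=0;m[300:]=0
m=cv2.morphologyEx(m,cv2.MORPH_OPEN,np.ones((3,3)))
pts=cv2.findNonZero(m); h=cv2.convexHull(pts)
q=cv2.approxPolyDP(h,6,True)[:,0]; print("plate hull",q.tolist())
W=on_plane(C,h[:,0],.006)[:,:2].astype(np.float32)
r=cv2.minAreaRect(W); print("rect",r)   # plate 0.217x0.170
(cx,cy),sz,ang=r
ang=(ang+45)%90-45
B=Rot.from_euler('z',ang,degrees=True); O=np.array([cx,cy,0])-B.apply([.0085,.007,0])
print("origin",O,"yaw",ang)
g=cv2.cvtColor(im,cv2.COLOR_BGR2GRAY); sat=hsv[:,:,1]
def quad(x0,y0,x1,y1,lo,z,name):
    k=np.zeros_like(g); k[y0:y1,x0:x1]=((g[y0:y1,x0:x1]>lo)&(sat[y0:y1,x0:x1]<60))*255
    k=cv2.morphologyEx(k,cv2.MORPH_OPEN,np.ones((3,3)))
    c=max(cv2.findContours(k,cv2.RETR_EXTERNAL,cv2.CHAIN_APPROX_NONE)[0],key=cv2.contourArea)
    w=on_plane(C,c[:,0],z)[:,:2].astype(np.float32)
    a=cv2.approxPolyDP(c,5,True)[:,0]; cv2.polylines(im,[a.reshape(-1,1,2)],1,(0,0,255),1)
    r=cv2.minAreaRect(w)
    aw=on_plane(C,a,z)
    print(name,a.tolist(),"\n world",aw[:,:2].tolist(),"\n board",np.round(B.inv().apply(aw-O)[:,:2]*1e3,1).tolist(),"\n rect c board",B.inv().apply([r[0][0]-O[0],r[0][1]-O[1],0])*1e3,"world",r)
quad(80,150,200,225,150,.11,"standing")
quad(400,130,460,245,150,.034,"outer")
quad(325,255,445,300,150,.064,"cross")
quad(318,130,368,250,110,.034,"fence")
for box in [(-100,-78,117,92,6),(-55,-64,55,-64,24),(55,-65,117,65,36)]:
    x0,y0,x1,y1,z=box
    P=project(C,O+B.apply(np.array([(x0,y0,z),(x1,y0,z),(x1,y1,z),(x0,y1,z)])/1e3))
    cv2.polylines(im,[P.round().astype(int).reshape(-1,1,2)],1,(0,255,255),1)
cv2.imwrite("pics/m1.png",cv2.resize(im[80:310,80:480],(800,460),interpolation=cv2.INTER_CUBIC))
E
python3 m.py
```

```text
plate hull [[462, 97], [448, 283], [311, 287], [304, 102]]
rect ((0.5541530847549438, 0.1679392009973526), (0.2159649133682251, 0.17011630535125732), 15.542823791503906)
origin [0.5478 0.1589 0.    ] yaw 15.542823791503906
standing [[141, 175], [94, 193], [114, 216], [142, 208]] 
 world [[0.5652563990273267, -0.05874264833216174], [0.5905191872976184, -0.09661641434598332], [0.6069683080510093, -0.0781405504074998], [0.5938001502385833, -0.054939832195517804]] 
 board [[-41.5, -214.4], [-27.4, -257.6], [-6.6, -244.2], [-13.0, -218.4]] 
 rect c board [ -22.9387 -232.3902    0.    ] world ((0.5880107283592224, -0.07112090289592743), (0.027356617152690887, 0.04557187855243683), 33.054996490478516)
outer [[448, 138], [418, 140], [416, 240], [443, 237]] 
 world [[0.47212882338820555, 0.2085019099998403], [0.4814625257653838, 0.17958144310453467], [0.5836149393985269, 0.21218078281240704], [0.5730918103384283, 0.23995195650396312]] 
 board [[-59.7, 68.1], [-58.4, 37.7], [48.7, 41.7], [46.0, 71.3]] 
 rect c board [-5.3639 54.273   0.    ] world ((0.528128981590271, 0.20976851880550385), (0.
[... 625 characters left out ...]
35]] 
 world [[0.49796664299769944, 0.12204420735366872], [0.5063228657700184, 0.09275272155728927], [0.566325388749473, 0.1095823756478331], [0.5745020688101126, 0.10397431323628009], [0.5740090035620753, 0.11049443825464324], [0.6023242249262851, 0.11338710021815682], [0.6105621945130362, 0.12350852927960612], [0.6024764845789383, 0.15106823779352557], [0.5924922667262263, 0.15275433251922166]] 
 board [[-57.9, -22.2], [-57.7, -52.6], [4.6, -52.5], [11.0, -60.1], [12.2, -53.7], [40.3, -58.5], [50.9, -50.9], [50.5, -22.2], [41.4, -17.9]] 
 rect c board [ -3.4869 -39.3544   0.    ] world ((0.555025577545166, 0.12006792426109314), (0.10976579040288925, 0.0417993888258934), 16.245695114135742)
```

View pics/m1.png

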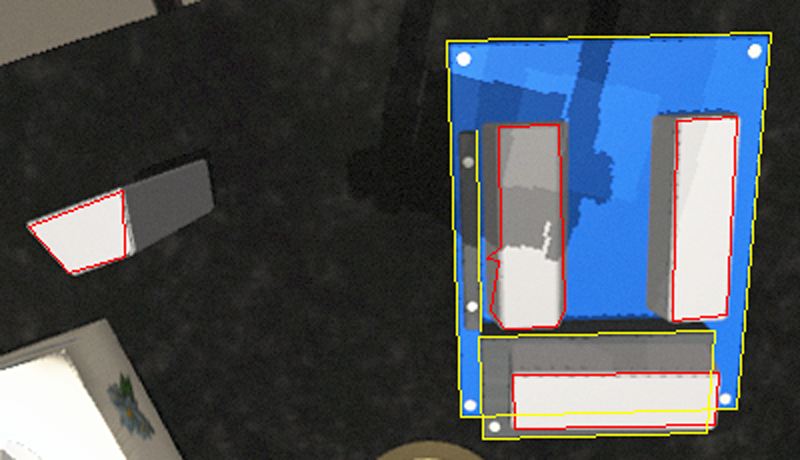

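Wrist fit: the plate, fence and block outlines sit on the picture. The standing ingot's top face is at full-frame pixel (119,197), with its wide edge towards the robot. I'll cross-check the absolute position against the fixed cameras, with no viewing.

```bash
cat > m2.py <<'E'
from h import *
np.set_printoptions(precision=4,suppress=True)
for n in ("scene","side"):
    im=cv2.imread(f"pics/{n}0.png"); C=cam(n); hsv=cv2.cvtColor(im,cv2.COLOR_BGR2HSV)
    m=cv2.inRange(hsv,(105,150,60),(125,255,255))
    k=np.zeros_like(m); x0,y0,x1,y1=(245,200,385,318) if n=="scene" else (265,220,345,308)
    if n=="side": x1=392; 
    k[y0:y1,x0:x1]=m[y0:y1,x0:x1]
    if n=="side": k[300:,365:]=0; 
    if n=="scene": k[:205]=0
    h=cv2.convexHull(cv2.findNonZero(cv2.morphologyEx(k,cv2.MORPH_OPEN,np.ones((2,2)))))
    W=on_plane(C,h[:,0],.006)[:,:2].astype(np.float32)
    r=cv2.minAreaRect(W)
    a=cv2.approxPolyDP(h,4,True)[:,0]
    print(n,r,a.tolist(),on_plane(C,a,.006)[:,:2].tolist())
    O=np.array([.5478,.1589,0]);B=Rot.from_euler('z',15.54,degrees=True)
    print(" wrist-predicted",project(C,O+B.apply(np.array([(-100,-78,6),(117,-78,6),(117,92,6),(-100,92,6)])/1e3)).round(1).tolist())
    g=cv2.cvtColor(im,cv2.COLOR_BGR2GRAY)
    x0,y0,x1,y1=(400,278,452,335) if n=="scene" else (160,198,205,270)
    s=np.zeros_like(g); s[y0:y1,x0:x1]=(g[y0:y1,x0:x1]>165)*255
    c=max(cv2.findContours(s,cv2.RETR_EXTERNAL,cv2.CHAIN_APPROX_NONE)[0],key=cv2.contourArea)
    print(" top?",cv2.contourArea(c),cv2.approxPolyDP(c,2,True)[:,0].tolist(),cv2.minAreaRect(on_plane(C,c[:,0],.11)[:,:2].astype(np.float32)), [np.percentile(g[y0:y1,x0:x1],p) for p in (50,70,90,95,99)])
E
python3 m2.py
```

```text
scene ((0.5481505393981934, 0.16086405515670776), (0.21018943190574646, 0.17079582810401917), 15.54721450805664) [[375, 244], [329, 318], [254, 283], [306, 216]] [[0.6685734822264219, 0.10790418249732164], [0.4727017276879192, 0.052249415822693934], [0.42505231302268054, 0.21216264173828675], [0.6214674219889871, 0.2682935879973612]]
 wrist-predicted [[327.1, 316.6], [376.4, 238.8], [307.4, 210.2], [251.9, 279.9]]
 top? 255.0 [[417, 295], [444, 299], [441, 288], [429, 284], [422, 284]] ((0.5873169302940369, -0.07435965538024902), (0.02616196498274803, 0.04497871175408363), 34.15230178833008) [np.float64(41.0), np.float64(93.0), np.float64(161.0), np.float64(195.0), np.float64(200.0)]
side ((0.5581948161125183, 0.16906633973121643), (0.21997353434562683, 0.16966743767261505), 15.533624649047852) [[385, 298], [281, 306], [274, 232], [361, 228]] [[0.6375832965717201, 0.2780093125028581], [0.6830547594734276, 0.1167651737559505], [0.47848752035345954, 0.060461907248914204], [0.43664283511971747, 0.22321134314699626]]
 wrist-predicted [[272.9, 230.1], [280.2, 305.2], [385.6, 297.4], [360.1, 225.2]]
 top? 136.0 [[189, 203], [166, 209], [171, 213], [187, 210]] ((0.5883076190948486, -0.07394134253263474), (0.02462163381278515, 0.039683543145656586), 32.212162017822266) [np.float64(87.0), np.float64(110.0), np.float64(117.0), np.float64(167.0), np.float64(182.0)]
```

```bash
python3 - <<'E'
from h import *
np.set_printoptions(precision=3,suppress=True)
S=cam("scene");D=cam("side");W=cam("wrist",np.load("pics/w1.npy"))
print("scene bottom",on_plane(S,[(462,303),(464,262),(522,312)],0)[:,:2])
for z in (.05,.07,.09): print(z,"wrist",on_plane(W,[(133,240),(22,290),(187,330)],z)[:,:2],"side",on_plane(D,[(147,268),(77,320),(73,280)],z)[:,:2],"scene",on_plane(S,[(464,283),(467,207)],z)[:,:2])
im=cv2.imread("pics/w1.png")[150:420,0:300]; cv2.imwrite("pics/c1.png",cv2.resize(im,None,fx=2,fy=2))
O=np.array([.5478,.1589,0]);B=Rot.from_euler('z',15.54,degrees=True)
for a in (42,60,90):
  R=lean(15.54+180,a,-1)
  p=O+B.apply([-.094,.007,.006])-R.apply([.014,0,.092]); print(a,p,solver.solve_ik(p,eul(R)))
E
```

```text
scene bottom [[ 0.68  -0.105]
 [ 0.766 -0.051]
 [ 0.744 -0.2  ]]
0.05 wrist [[ 0.652 -0.084]
 [ 0.742 -0.2  ]
 [ 0.747 -0.014]] side [[ 0.679 -0.101]
 [ 0.811 -0.152]
 [ 0.729 -0.206]] scene [[ 0.685 -0.092]
 [ 0.855  0.014]]
0.07 wrist [[ 0.643 -0.076]
 [ 0.728 -0.186]
 [ 0.733 -0.009]] side [[ 0.703 -0.087]
 [ 0.83  -0.136]
 [ 0.751 -0.187]] scene [[ 0.67  -0.097]
 [ 0.835  0.007]]
0.09 wrist [[ 0.634 -0.068]
 [ 0.714 -0.172]
 [ 0.719 -0.005]] side [[ 0.727 -0.073]
 [ 0.849 -0.119]
 [ 0.773 -0.169]] scene [[ 0.655 -0.101]
 [ 0.815 -0.   ]]
42 [0.512 0.156 0.078] [ 12.384  30.6    91.032  -2.443 106.31   -2.799]
60 [0.488 0.15  0.093] [ 11.944  16.145 103.043  -1.797  90.762  -3.139]
90 [0.442 0.137 0.098] [ 10.537  -9.268 125.302  -0.     63.966  -5.003]
```

View pics/c1.png

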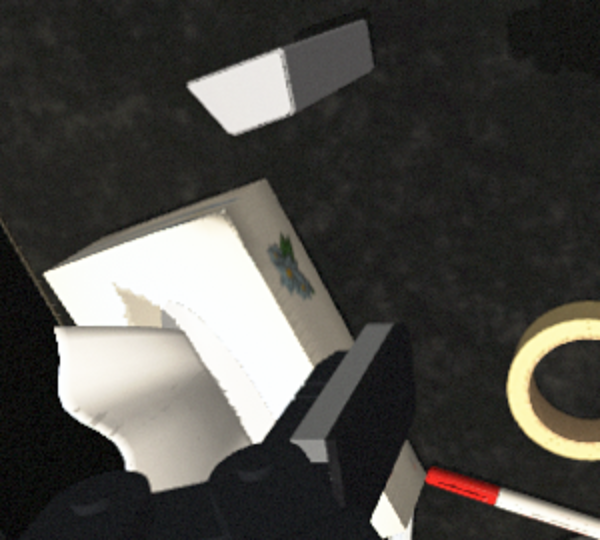

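The crop shows the tissue box's nearest bottom corner at about (.68,-.10), so the fingers have room. Grasping now.

```bash
cat >> h.py <<'E'
O=np.array([.5478,.1589,0]);YB=15.54;B=Rot.from_euler('z',YB,degrees=True)
def bw(x,y,z): return O+B.apply([x,y,z])
E
python3 - <<'E'
from h import *
np.set_printoptions(precision=4,suppress=True)
env.move_to([.588,-.0728,.20],[180,0,33.5])
print(env.servo_line([.588,-.0728,.092],v=.12,threshold=6))
hand.grip(0.0); print("w",env.read_grip_width(),env.read_time_s(),env.read_contact_force())
env.servo_line([.588,-.0728,.215],v=.15)
print(env.read_grip_width(),env.read_contact_force(),env.read_position())
R=lean(YB+180,60,-1)
env.move_to(bw(-.094,.007,.096)-R.apply([.014,0,.092]),eul(R))
print(env.read_time_s(),env.read_position(),env.read_grip_width())
snap("side","s2");snap("scene","s1")
a=cv2.imread("pics/s2.png")[130:310,150:420];b=cv2.imread("pics/s1.png")[150:330,220:490]
cv2.imwrite("pics/p2.png",cv2.resize(np.hstack([a,b]),(800,266),interpolation=cv2.INTER_CUBIC))
E
```

```text
False
w 0.3160837700456925 5.05 [0.5628 1.358  2.2458]
0.31927890776671586 [-0.5623 -0.0823 -3.5775] [ 0.5871 -0.0726  0.2133]
6.9833 [0.4884 0.149  0.1824] 0.3122722419316264
```

View pics/p2.png

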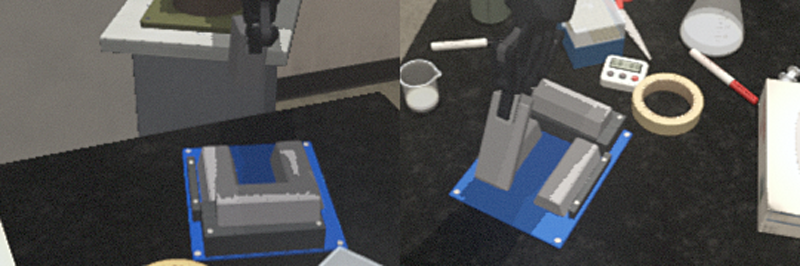

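```bash
python3 - <<'E'
from h import *
np.set_printoptions(precision=4,suppress=True)
R=lean(YB+180,42,-1); P=lambda z:bw(-.092,.007,z)-R.apply([.014,0,.092])
env.move_to(P(.036),eul(R))
env.servo_line(P(.012),v=.08)
print(env.servo_line(P(.003),v=.02,threshold=4),env.read_position()-P(.006),env.read_contact_force(),env.read_time_s())
snap("side","s3");im,_=snap("scene","s4"); w,_=snap("wrist","w3")
a=cv2.imread("pics/s3.png")[130:310,200:400];b=cv2.imread("pics/s4.png")[150:330,220:420];c=cv2.imread("pics/w3.png")[::2,::2]
c=cv2.resize(c,(240,180))
cv2.imwrite("pics/p3.png",cv2.resize(np.hstack([a,b,c]),(800,225),interpolation=cv2.INTER_CUBIC))
E
```

```text
True [ 0.0003  0.0001 -0.0008] [1.8541 1.0025 5.1754] 8.3917
```

View pics/p3.png

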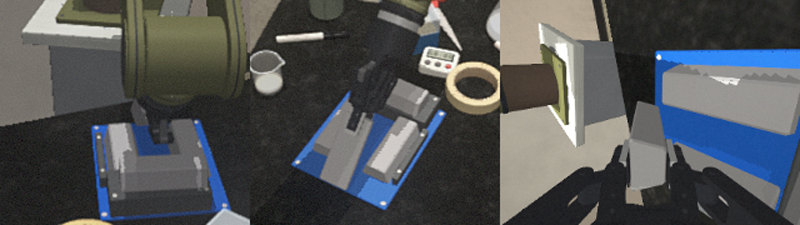

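The ingot leans with its lower edge on the plate, between its neighbours (scene crop), and the gripper is clear of the cross ingot. Releasing and backing out along the fingers.

```bash
python3 - <<'E'
from h import *
np.set_printoptions(precision=4,suppress=True)
R=lean(YB+180,42,-1); p=env.read_position()
hand.grip(0.5)
p=p-R.apply([0,0,.05]); env.servo_line(p,v=.12)
print(env.read_contact_force(),env.read_time_s())
env.move_to([.50,.09,.30],[180,0,104])
im,C=snap("wrist","w4"); snap("scene","s5"); print(env.read_position(),env.read_time_s(),env.read_contact_force())
a=cv2.imread("pics/w4.png")[60:420,200:560]; b=cv2.imread("pics/s5.png")[170:330,230:390]
cv2.imwrite("pics/p4.png",np.hstack([a,cv2.resize(b,(360,360),interpolation=cv2.INTER_CUBIC)]))
E
```

```text
[-0.6986 -0.2319 -0.2165] 9.425
[0.5    0.0901 0.299 ] 11.025 [ 0.6866 -0.5852  0.3877]
```

View pics/p4.png

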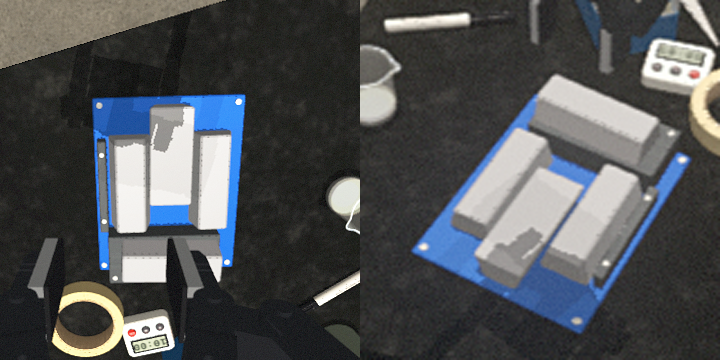

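The ingot lies inverted in the gap with its near end at about board x −90; the scene crop agrees. Next I push it home with closed fingers.

```bash
python3 - <<'E'
from h import *
np.set_printoptions(precision=4,suppress=True)
C=cam("wrist",np.load("pics/w4.npy"))
q=B.inv().apply(on_plane(C,[(351,166),(394,166),(391,265),(350,265)],.034)-O)*1e3; print("middle top",q[:,:2].tolist())
y=q[:,1].mean()/1e3; z=.021
hand.grip(0.0)
E=[180,0,YB+90]
env.move_to(bw(-.135,y,.08),E)
env.servo_line(bw(-.135,y,z),v=.15)
env.servo_line(bw(-.108,y,z),v=.08,threshold=8)
f0=env.read_contact_force()
hit=env.servo_line(bw(-.061,y,z),v=.025,threshold=7)
print(hit,B.inv().apply(env.read_position()-O)*1e3,"expect x -66",env.read_contact_force()-f0,env.read_time_s())
E
```

```text
middle top [[-92.53611108771057, -14.607310837368452], [-91.34451198315658, 29.829233183727744], [18.961182847595488, 30.58143445340296], [17.660178710634483, -15.508976773628778]]
True [-66.2871   7.5894  20.4346] expect x -66 [ 0.1331 -0.0926 -0.97  ] 15.025
```

```bash
python3 - <<'E'
from h import *
np.set_printoptions(precision=4,suppress=True)
bp=lambda:B.inv().apply(env.read_position()-O)*1e3
env.servo_line(bw(-.085,.0075,.021),v=.1)
env.servo_line(bw(-.085,.0075,.09),v=.2)
E=[180,0,YB]; x=-.005
env.move_to(bw(x,.122,.09),E)
hand.grip(0.6); print("grip",env.read_grip_width())
env.servo_line(bw(x,.122,.019),v=.15)
f0=env.read_contact_force()
print(env.servo_line(bw(x,.094,.019),v=.05,threshold=8),bp(),env.read_contact_force()-f0)
hit=env.servo_line(bw(x,.069,.019),v=.01,threshold=10)
for i in range(4):
    print(hit,bp(),"expect y ~74, force board",B.inv().apply(env.read_contact_force()-f0),env.read_time_s()); env.sleep(.1)
E
```

```text
grip 0.5988436776294506
False [-5.026  93.822  18.9853] [ 0.7301  1.3468 -0.6975]
True [-5.0533 71.4658 18.8538] expect y ~74, force board [0.9602 2.564  1.0785] 21.4917
True [-5.2553 71.5514 18.6614] expect y ~74, force board [0.5531 0.9889 0.8951] 21.5917
True [-5.6406 71.6528 18.3268] expect y ~74, force board [0.7245 0.6388 0.2229] 21.6917
True [-5.9303 71.7473 18.0692] expect y ~74, force board [0.2202 2.0627 0.5622] 21.7917
```

It stopped close to the snug place, but the force relaxed afterwards. I'll step in gently and hold about 10 N.

```bash
python3 - <<'E'
from h import *
np.set_printoptions(precision=2,suppress=True)
bf=lambda:B.inv().apply(env.read_contact_force())
p0=B.inv().apply(env.read_position()-O); y=p0[1]; print(p0*1e3,bf())
for i in range(16):
    y-=.0003
    env.servo_line(bw(p0[0],y,.0185),v=.01)
    f=np.mean([bf() for _ in range(3)],0); print(i,round(y*1e3,2),B.inv().apply(env.read_position()-O)*1e3,f,round(env.read_time_s(),2))
    if f[1]>9: break
for i in range(5):
    env.sleep(.1); print("hold",bf(),B.inv().apply(env.read_position()-O)*1e3)
snap("wrist","w6");snap("scene","s6")
E
```

```text
[-6.11 71.81 17.92] [0.49 0.15 0.76]
0 71.51 [-6.36 71.63 18.24] [ 0.96  2.15 -0.08] 22.14
1 71.21 [-6.37 71.54 18.26] [-0.27  4.4  -0.79] 22.39
2 70.91 [-6.37 71.51 18.27] [ 0.67  5.15 -1.35] 22.64
3 70.61 [-6.38 71.46 18.28] [ 1.47  6.25 -2.24] 22.89
4 70.31 [-6.38 71.41 18.27] [ 0.63  7.94 -1.4 ] 23.14
5 70.01 [-6.34 71.35 18.29] [ 1.45  8.78 -0.68] 23.39
6 69.71 [-6.37 71.33 18.27] [ 0.68  9.34 -1.72] 23.64
hold [ 0.76  9.57 -2.89] [-6.37 71.33 18.27]
hold [ 1.08  9.45 -2.45] [-6.38 71.32 18.27]
hold [ 1.19  8.87 -1.99] [-6.38 71.34 18.27]
hold [ 0.81  8.45 -2.37] [-6.37 71.33 18.28]
hold [ 1.1   9.8  -2.01] [-6.37 71.3  18.28]
```

A steady 9–10 N at a dead stop. Now back off and check the layer from above.

```bash
python3 - <<'E'
from h import *
np.set_printoptions(precision=4,suppress=True)
env.servo_line(bw(-.006,.10,.0185),v=.1)
env.servo_line(bw(-.006,.10,.10),v=.25)
env.move_to(bw(-.05,-.02,.27),[180,0,YB+90])
snap("wrist","w7"); snap("scene","s7"); print(env.read_time_s(),env.read_position())
a=cv2.imread("pics/w7.png")[100:400,170:470]; b=cv2.imread("pics/s7.png")[190:330,240:400]
cv2.imwrite("pics/p7.png",np.hstack([cv2.resize(a,(500,500),interpolation=cv2.INTER_CUBIC),cv2.resize(b,(290,500),interpolation=cv2.INTER_CUBIC)]))
E
```

```text
26.8417 [0.5047 0.1264 0.269 ]
```

View pics/p7.png

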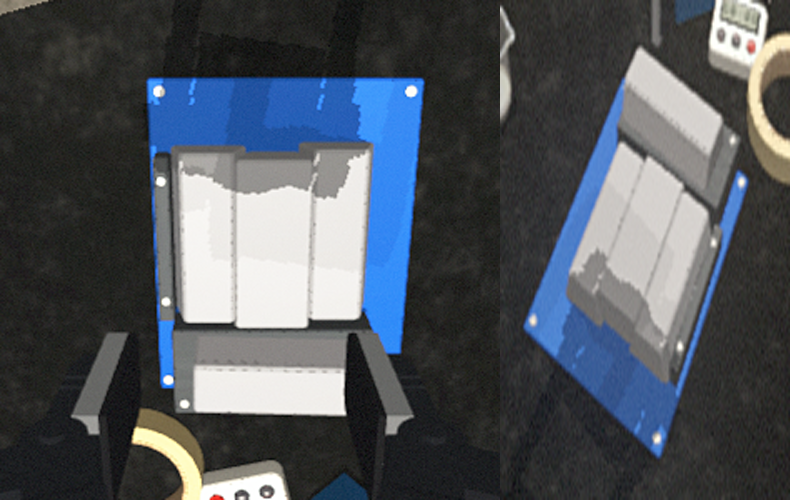

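The three ingots lie snug against the fence, and the middle one touches the block. The tape roll and blue box are near the far side, so I'll check clearances there before pushing the fourth ingot.

```bash
python3 - <<'E'
from h import *
np.set_printoptions(precision=1,suppress=True)
C=cam("wrist",np.load("pics/w7.npy"))
f=lambda pts,z:B.inv().apply(on_plane(C,np.array(pts)*.6+[170,100],z)-O)[:,:2]*1e3
for n,p,z in (("mid",[(237,156),(314,155),(308,328),(237,327)],.034),("outer",[(314,145),(372,145),(362,320),(309,320)],.034),("fence",[(178,150),(240,150),(236,323),(181,322)],.034),("cross",[(195,366),(195,412)],.064)):
    print(n,f(p,z).tolist())
print("tape right edge",f([(203,450)],.025),"timer",f([(265,461),(208,473)],.015))
S=cam("scene");D=cam("side");g=lambda P:B.inv().apply(P-O)[:,:2]*1e3
print("box side bottom",g(on_plane(D,[(345,372),(427,405),(374,297)],0)),"scene bottom",g(on_plane(S,[(332,190),(370,183)],0)))
print("tape side",g(on_plane(D,[(236,350),(302,345),(268,307)],.0)))
for x in (.145,.033): print(solver.solve_ik(bw(x,.005,.05),[180,0,YB+90]))
E
```

```text
mid [[-56.561649934895875, -21.730691553329], [-57.128945395779965, 23.30816661552576], [55.10630438004853, 23.42580931363958], [54.340477224320566, -22.059348876380383]]
outer [[-63.02580733785716, 23.102907174791476], [-63.02339029671321, 56.89736204696144], [49.499944298376384, 57.719283040147445], [49.44382812852218, 23.87866642814626]]
fence [[-60.14295848716987, -56.138312259593256], [-60.107817725590444, -19.970392629034578], [51.50587518920903, -22.689600787808455], [50.77477203692769, -57.80110345597109]]
cross [[65.12387985550768, -47.13384355434906], [97.33344076126228, -47.917033932809744]]
tape right edge [[155.1 -46.4]] timer [[172.3  -2.1]
 [182.9 -43.8]]
box side bottom [[259.    2. ]
 [328.8  99.3]
 [107.1  75.4]] scene bottom [[205.8  77.5]
 [271.   10.2]]
tape side [[ 200.7 -147.5]
 [ 200.9  -51.9]
 [ 112.4  -97.2]]
[ 12.2  24.6  92.8  -0.   62.6 -93.4]
[ 11.5  12.3 108.5  -0.   59.2 -94. ]
```

The layer checks out: middle y≈0.7, outer 40, fence −39 mm, and the middle is home. Sliding the fourth ingot now.

```bash
python3 - <<'E'
from h import *
np.set_printoptions(precision=2,suppress=True)
bp=lambda:B.inv().apply(env.read_position()-O)*1e3
E=[180,0,YB+90]; y=.005
env.move_to(bw(.145,y,.13),E); hand.grip(0.5)
env.servo_line(bw(.145,y,.050),v=.12,threshold=8)
f0=env.read_contact_force()
h=env.servo_line(bw(.036,y,.050),v=.045,threshold=10)
print(h,bp(),B.inv().apply(env.read_contact_force()-f0),env.read_time_s())
env.servo_line(bw(.075,y,.06),v=.15); env.servo_line(bw(.075,y,.13),v=.25)
env.move_to(bw(-.05,-.02,.27),E)
snap("wrist","w8"); snap("scene","s8"); print(env.read_time_s())
a=cv2.imread("pics/w8.png")[100:400,170:470]; b=cv2.imread("pics/s8.png")[190:330,240:400]
cv2.imwrite("pics/p8.png",np.hstack([cv2.resize(a,(500,500),interpolation=cv2.INTER_CUBIC),cv2.resize(b,(290,254),interpolation=cv2.INTER_CUBIC,).copy() if 0 else cv2.resize(b,(290,500),interpolation=cv2.INTER_CUBIC)]))
E
```

```text
False [36.04  5.01 49.99] [1.22 0.2  1.19] 31.4417
33.175
```

View pics/p8.png

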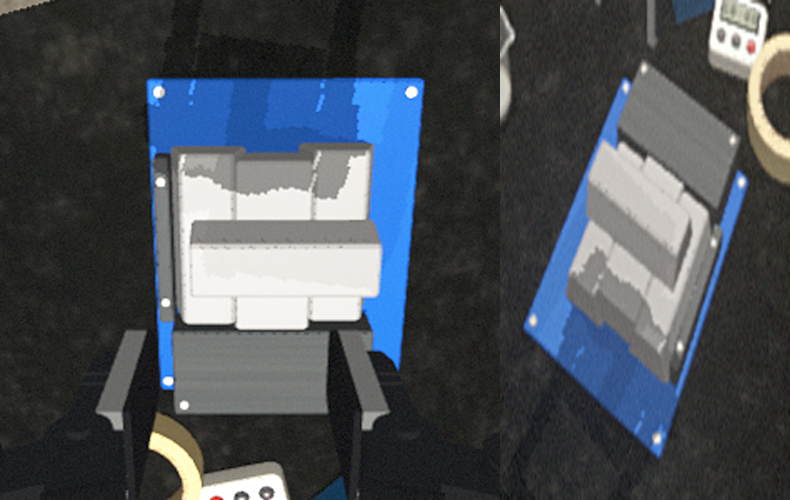

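```bash
python3 - <<'E'
from h import *
np.set_printoptions(precision=1,suppress=True)
C=cam("wrist",np.load("pics/w8.npy"))
f=lambda pts,z:B.inv().apply(on_plane(C,np.array(pts)*.6+[170,100],z)-O)[:,:2]*1e3
q=f([(191,244),(380,243),(380,297),(191,297)],.062); print("cross",q,q.mean(0))
print("mid end",f([(237,329),(308,329),(237,156),(314,155)],.034).tolist(),"outer",f([(372,145),(362,321)],.034).tolist())
a=cv2.imread("pics/s0.png") if 0 else cv2.imread("pics/scene0.png");b=cv2.imread("pics/s8.png")
print("beaker diff",cv2.absdiff(a,b)[185:230,215:250].mean(), "min jaw gap ok", env.read_contact_force())
E
```

```text
cross [[-12.5 -47.6]
 [-13.   59. ]
 [ 20.2  61.3]
 [ 20.1 -48.4]] [3.7 6.1]
mid end [[54.978030887209265, -21.985462396959147], [55.02500540060061, 23.415659561660977], [-57.05339982429247, -21.684900973762772], [-57.63015225004487, 23.25241628176544]] outer [[-63.518793340843, 56.76646577046366], [49.421773441706236, 57.64450478224698]]
beaker diff 11.705185185185185 min jaw gap ok [-0.5  0.1 -0.2]
```

```bash
python3 - <<'E'
from h import *
a=cv2.imread("pics/scene0.png");b=cv2.imread("pics/s8.png")
r=cv2.matchTemplate(b[170:245,200:265],a[190:225,218:248],cv2.TM_CCOEFF_NORMED); print(cv2.minMaxLoc(r),"unmoved -> (18,20)")
print(env.read_time_s()); env.close_job()
E
```

```text
(-0.34566664695739746, 0.9975185394287109, (0, 19), (18, 20)) unmoved -> (18,20)
33.175
the job is handed in; nothing more can be done
```

The stack is finished and handed in at 33.2 s of the 66 s allowed. The hand-in gives no verdict, but my last checks put everything within the limits.

What I did:
- **Middle ingot:** I gripped the standing ingot on its parallel faces, leaned it into the gap and let it drop narrow face down. I then pushed it along until it stopped against the block.
- **Outer ingot:** The first press stopped at the 10 N threshold, but the force then fell to about 1–2 N. I pressed again in small steps and held a steady 8.5–9.8 N for 0.5 s at a dead stop.
- **Fourth ingot:** I slid it off the block with the two spread fingers, without lifting it.

Last wrist-camera checks, in board coordinates (about ±2 mm):

| Ingot | Measured | Target |
|---|---|---|
| Middle | y ≈ 0.7 mm, far end at x = +55 (touching the block) | y below 4 mm, within 6 mm of the block |
| Outer | y ≈ +40 mm | y below 44.5 mm |
| Fence | y ≈ −39 mm | y below −37 mm |
| Fourth | centre about (+4, +6) mm, crosswise within about 1.5° | within 25 mm in x and 16 mm in y |

The beaker matched its starting image at the same pixel, so it has not moved, and the gripper was clear of everything. I judged flatness from the pictures only and did not measure it separately. The fixed cameras and the wrist camera agreed on the board's position to within about 2–4 mm. None of the checks failed.

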